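Snap the lid of a food box shut

ROBOT

A 7-joint arm with a two-finger parallel gripper is mounted at the origin on a cart in front of the work surface, level with it; the furniture and walls round the work are solid. World frame = base frame: x ahead of the robot, y to its left, z up, the work surface at z = 0. Lengths are in mm, angles in rad, forces in N, time in s.
With the tool pointing down it reaches from about 400 to 875 mm from the base axis. Payload 4.4 kg.
Tool frame: the origin (TCP) lies at the very end of the fingers, on their centre line; the grasp point (between the pads) lies 19 mm behind it; z points along the fingers, y is the direction in which the jaws open and shut (so a half turn about z gives the same grasp; the last joint's range is limited). The gripper opens to 85 mm and grips with 20 to 120 N. Pads are 22 mm wide; open, the fingers measure 114 mm over their backs; the gripper's body (76 mm by 85 mm) begins 54 mm behind the grasp point. The pads swing forward as they close: fully open they stand 13 mm farther back than shut.
Start: joints at [-1.275, 0.628, 0.038, 1.517, -0.027, 0.996, -0.02], TCP at [230.05, 607.943, 231.313] pointing down, gripper open.
Joint ranges: [-3.06, 3.06], [-0.37, 2.12], [-1.25, 1.32], [0.18, 2.47], [-1.1, 4.24], [0.23, 1.98], [-2.94, 2.94]. Speed limits (rad/s): [2.57, 2.57, 3.14, 3.14, 3.14, 3.14, 3.14].

INTERFACE

Orientations are given as a unit quaternion [w, x, y, z].
In Python, from plant import * gives the robot as it stands. Calls block until the motion is done:
- goto(position, orientation): joint-space move of the TCP to a pose.
- servo_line(position, frame=None, feed=150): straight line of the TCP; frame=None keeps the orientation; feed is the mean speed in mm/s.
- set_joints(angles): joint-space move.
- move_gripper(opening, grasp_force=None): opening from 0.0 (shut) to 1.0 (fully open); grasp_force is the grip in N (None keeps the last); returns when the fingers have stopped.
- sleep(seconds).
- solve_ik(position, orientation): joint angles nearest the present ones, or None.
- observe(): the state.
- capture(name): name is "side" or "top" or "wrist"; returns a dict with "img" (420x560x3 uint8, blue, green, red), "fov_y" (degrees; the focal length in pixels is half the picture's height over the tangent of half this angle, whatever the lens; pixels are square), "cx", "cy" (the principal point, pixels), "position" and "attitude" of the camera in the world. Camera axes: x right, y down, z forward; pixel columns grow to the right and rows downward; lengths in mm; the calibration is good to about 2 mm. A picture is of the moment at which its call begins. There is no depth.
A pose or a line that the arm cannot do raises PlanningError and nothing moves.
- finish_job(): hands the job in, once; it reports no verdict.
The state is a dict: "t": time; "joints": joint angles; "qd": joint speeds; "tau": joint torques, N m; "tool_pos": TCP position; "orientation": TCP orientation; "wrist_force": force on the tool from outside, world axes, zero at the start; "ft_torque": the same for the moment, N m; "gripper_width": opening from 0.0 (shut) to 1.0 (fully open).
Only numpy, scipy, OpenCV 4.12 (cv2) and the standard library are available. Lean on these libraries where they do the work, as an engineer would, in place of code of your own. Each camera call takes 0.05 s, during which the arm holds its last target. There are 200 camera calls.

TASK

The lid on the filled food box is only lying on: press its four raised rim sections down with the fingertips, one after another, until each has snapped shut and lies level. Only press: do not pick up, tip or push the box away, leave the salt shaker, the tin and the peeler as they are, and take the hand away at the end.

Things in the scene. Friction and masses are not known exactly. Their poses are not given: they have to be found in the camera images.
- food_box: loose grey plastic food box, white lid 110 mm along its x and 180 mm along its y, 72 mm high, about 1 kg; origin: centre of its underside, z up. Lid: middle panel 58 x 128 mm, sunk 4 mm; four seated corner pieces, top at 72 mm; between them four straight rim sections 26 mm wide, hinged along their inner edge to the panel. Unsnapped, a section stands up 20 degrees, its outer edge 9 mm above the corners.
- front_press (a point): point on the top of the front rim section (125 x 26 mm, long side at the box's -x), mid-length, 18 mm outside its hinge line, 8 mm from its outer edge; moves with it: 72 mm above the worktop when shut, 78 mm raised. Pressing down here takes about 7 N until half-way, then it snaps down onto a hard stop; released sooner it springs up again.
- rim_front (a joint): front rim section, angle in rad: 0 = snapped shut and level, about 0.35 = standing up; it snaps to one or the other
- right_press (a point): point on the top of the right rim section (55 x 26 mm, short side at the box's -y), mid-length, 18 mm outside its hinge line, 8 mm from its outer edge; moves with it: 72 mm above the worktop when shut, 78 mm raised. Pressing down here takes about 7 N until half-way, then it snaps down onto a hard stop; released sooner it springs up again.
- rim_right (a joint): right rim section, angle in rad: 0 = snapped shut and level, about 0.35 = standing up; it snaps to one or the other
- back_press (a point): point on the top of the back rim section (125 x 26 mm, long side at the box's +x), mid-length, 18 mm outside its hinge line, 8 mm from its outer edge; moves with it: 72 mm above the worktop when shut, 78 mm raised. Pressing down here takes about 7 N until half-way, then it snaps down onto a hard stop; released sooner it springs up again. Wall cupboards hang 0.58 m over the worktop not far behind: approach low.
- rim_back (a joint): back rim section, angle in rad: 0 = snapped shut and level, about 0.35 = standing up; it snaps to one or the other
- left_press (a point): point on the top of the left rim section (55 x 26 mm, short side at the box's +y), mid-length, 18 mm outside its hinge line, 8 mm from its outer edge; moves with it: 72 mm above the worktop when shut, 78 mm raised. Pressing down here takes about 7 N until half-way, then it snaps down onto a hard stop; released sooner it springs up again.
- rim_left (a joint): left rim section, angle in rad: 0 = snapped shut and level, about 0.35 = standing up; it snaps to one or the other
- salt_shaker: salt shaker with grey top, 44 mm across, 90 mm high, standing loose left of the box; origin: centre of its underside
- bean_tin: round food tin, 75 mm across, 58 mm high, standing loose right of the box; origin: centre of its underside
- peeler: white vegetable peeler, 171 x 22 x 13 mm, lying loose behind the box; origin: centre of its underside, length along its own x
Not all that is in view belongs to the job. What is shaped like the food_box but turquoise is not meant.

How it is judged:
By the outcome, as a careful person would: the job done as asked, in the order asked, and still so for the second after the job is handed in, with the robot touching nothing.
It also fails if it takes over 42 s, if anything falls off the work surface, if the arm or the gripper's body presses on something with over 40 N, if the wrist force passes 120 N, or if a joint passes its speed limit or range.

## Working session

There is one attempt and no reset: what is moved stays moved. The work goes in short steps, each a Python script; the robot and the scene stay as the last script left them, time stands still between calls to the robot, and variables do not carry over. Pictures are saved under pics/ and viewed, about 8 in all and at most 12, crops included, and the job is handed in when it is done.

```bash
ls; mkdir -p pics; python3 - <<'E'
from plant import *
import cv2
for n in("top","side"):
    c=capture(n); cv2.imwrite(f"pics/{n}0.png",c["img"]); print(n,{k:v for k,v in c.items() if k!="img"})
s=observe();print(s)
E
```

```text
pics
top {'fov_y': 55.07336484334741, 'cx': 285.5828862888931, 'cy': 215.1013045905033, 'position': array([349.46811876, -49.18200737, 907.12075521]), 'attitude': array([ 0.07581404, -0.69243741,  0.71471205, -0.06300276])}
side {'fov_y': 49.898793009719824, 'cx': 279.5356496190276, 'cy': 209.50937712391894, 'position': array([ 136.95406313, -782.1301405 ,  666.26981113]), 'attitude': array([-0.43733659,  0.8687411 , -0.21285402,  0.09337437])}
{'t': 0.1, 'joints': array([-1.27479158,  0.62926199,  0.03842813,  1.51825248, -0.02699354,
        0.99630519, -0.01998494]), 'qd': array([-8.87519117e-05, -2.57648437e-03,  5.30593035e-04, -3.04049794e-03,
        5.46116610e-04,  6.65408402e-05,  4.84440406e-04]), 'tau': array([ 3.08214607e-03, -5.64518237e+01,  1.23033196e+00, -1.93972814e+01,
        1.12856537e-02,  5.34454768e-03, -1.08520885e-05]), 'tool_pos': array([229.84321844, 607.41367827, 230.48029493]), 'orientation': array([-1.47371332e-04,  1.79901309e-01,  9.83684293e-01, -8.41992912e-04]), 'wrist_force': array([-0.77707344,  0.25529692,  1.16339744]), 'ft_torque': array([ 0.01807814, -0.05297613,  0.04313725]), 'gripper_width': 1.0025218435568408}
```

View pics/top0.png

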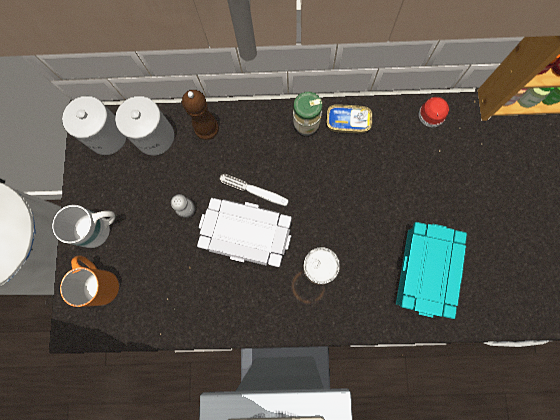

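View pics/side0.png

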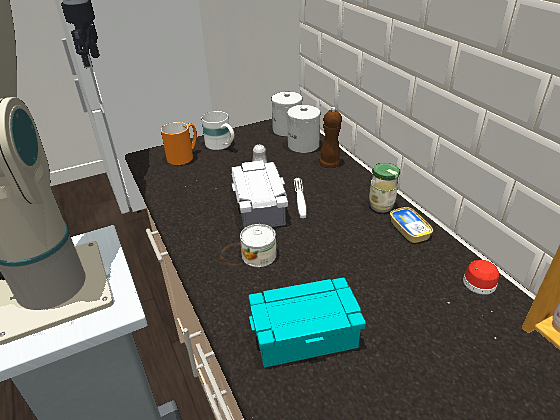

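The candidates are the white-lidded grey box at (245,232) in the top view and the turquoise one at (434,270). The white one is meant: it has a grey body, with the shaker at (182,205) on its left, the tin at (321,265) on its right and the peeler at (254,190) behind it. I'll confirm this in an enlarged crop and measure the lid.

```bash
cat > h.py <<'E'
import numpy as np, cv2
from scipy.spatial.transform import Rotation as R
def ray(c,uv):
    f=c["img"].shape[0]/2/np.tan(np.radians(c["fov_y"]/2))
    q=c["attitude"]; M=R.from_quat([q[1],q[2],q[3],q[0]]).as_matrix()
    uv=np.atleast_2d(uv).astype(float)
    d=np.c_[(uv[:,0]-c["cx"])/f,(uv[:,1]-c["cy"])/f,np.ones(len(uv))]
    return d@M.T
def onplane(c,uv,z):
    d=ray(c,uv); return (c["position"]+d*((z-c["position"][2])/d[:,2])[:,None])[:,:2]
def proj(c,P):
    f=c["img"].shape[0]/2/np.tan(np.radians(c["fov_y"]/2))
    q=c["attitude"]; M=R.from_quat([q[1],q[2],q[3],q[0]]).as_matrix()
    p=(np.atleast_2d(P)-c["position"])@M
    return p[:,:2]/p[:,2:]*f+[c["cx"],c["cy"]]
E
python3 - <<'E'
from plant import *
from h import *
c=capture("top"); im=c["img"]
m=((im.min(2)>150)*255).astype(np.uint8)
cs,_=cv2.findContours(m,cv2.RETR_EXTERNAL,cv2.CHAIN_APPROX_NONE)
k=max([k for k in cs if 190<k[:,0,0].mean()<300 and 195<k[:,0,1].mean()<270],key=cv2.contourArea)
P=onplane(c,k[:,0,:],76).astype(np.float32)
r=cv2.minAreaRect(P);print("rect",r)
print("corner px",cv2.boxPoints(cv2.minAreaRect(k)))
for n,uv,z in(("shaker",(180,201),90),("tin",(321,265),58),("peeler ends",(222,179),6),("",(286,202),6),("turq",(434,270),72)):print(n,onplane(c,uv,z))
x0,y0=150,160
b=cv2.resize(im[y0:y0+150,x0:x0+200],None,fx=4,fy=4,interpolation=cv2.INTER_CUBIC)
cv2.imwrite("pics/crop1.png",b)
E
```

```text
rect ((483.9224548339844, 51.53563690185547), (193.02069091796875, 124.91142272949219), 73.746826171875)
corner px [[192.64708 249.41176]
 [207.05885 191.7647 ]
 [295.7647  213.94118]
 [281.35297 271.58826]]
shaker [[550.06828706 183.5311977 ]]
tin [[ 409.85343604 -107.24932532]]
peeler ends [[620.01397082 110.17379635]]
 [[559.87010296 -37.32144769]]
turq [[ 391.53172117 -336.17950533]]
```

View pics/crop1.png

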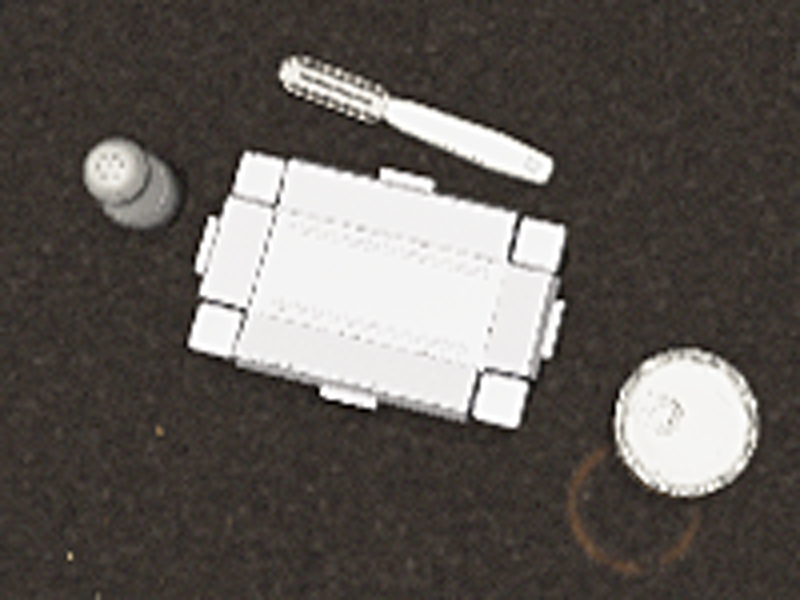

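The crop confirms the white-lidded grey box. Its corner pieces' outer corners are at crop (243,152), (566,222), (518,428) and (188,350), and the flap tabs show all four sections raised. Next I'll compute the pose and refine it by triangulating with the side view.

```bash
cat >> h.py <<'E'
def fit(pts):  # corners order: +x+y, +x-y, -x-y, -x+y
    c=pts.mean(0); ey=(pts[0]+pts[3]-pts[1]-pts[2])/2
    return c, np.arctan2(-ey[0],ey[1])
E
python3 - <<'E'
from plant import *
from h import *
c=capture("top")
uv=(np.array([(243,152),(566,222),(518,428),(188,350)])+.5)/4-.5+[150,160]
P=onplane(c,uv,72);print(P)
for i in range(4):print(np.linalg.norm(P[i]-P[(i+1)%4]),end=" ")
ctr,yaw=fit(P);print("\n",ctr,yaw)
np.save("box.npy",[*ctr,yaw])
ca,sa=np.cos(yaw),np.sin(yaw);M=np.array([[ca,-sa],[sa,ca]])
s=capture("side")
L=np.array([(55,90),(55,-90),(-55,-90),(-55,90)])
uvs=proj(s,np.c_[ctr+L@M.T,np.full(4,72)])
x0,y0=210,140
b=cv2.resize(s["img"][y0:y0+100,x0:x0+110],None,fx=6,fy=6,interpolation=cv2.INTER_CUBIC)
for u in uvs: cv2.circle(b,tuple(int(v) for v in (u-[x0,y0]+.5)*6),4,(0,0,255),1)
cv2.imwrite("pics/side1.png",b)
pr={"front":(-47,0),"right":(0,-82),"back":(47,0),"left":(0,82)}
for k,p in pr.items():
    w=ctr+M@p
    for n in range(4):
        a=yaw+n*np.pi/2
        q=(R.from_euler("z",a)*R.from_euler("x",np.pi)).as_quat()
        r=solve_ik([*w,130],[q[3],q[0],q[1],q[2]])
        print(k,w.round(1),n,None if r is None else np.round(r,2))
E
```

```text
[[559.65782636 123.4202066 ]
 [515.62664351 -48.17176884]
 [408.20913771 -19.94121579]
 [454.10185163 151.5387572 ]]
177.15120969563037 111.06522712819589 177.51485100317157 109.23697491714853 
 [484.3988648   51.71149479] -0.25634700506024466
front [438.9  63.6] 0 [-0.63  0.59  0.62  2.18 -0.66  0.55 -1.34]
front [438.9  63.6] 1 [-0.45  0.54  0.34  2.18 -0.38  0.48 -0.06]
front [438.9  63.6] 2 [-0.22  0.51  0.01  2.17 -0.01  0.45  1.12]
front [438.9  63.6] 3 [ 0.05  0.53 -0.36  2.17  0.38  0.5   2.28]
right [463.6 -27.6] 0 [-0.43  0.62  0.64  2.13 -0.67  0.59 -1.13]
right [463.6 -27.6] 1 [-0.24  0.56  0.35  2.13 -0.38  0.51  0.13]
right [463.6 -27.6] 2 [-0.    0.53  0.    2.12 -0.    0.49  1.31]
right [463.6 -27.6] 3 [ 0.26  0.55 -0.37  2.11  0.38  0.54  2.5 ]
back [529.9  39.8] 0 [-0.57  0.72  0.71  1.96 -0.7   0.73 -1.27]
back [529.9  39.8] 1 [-0.38  0.64  0.39  1.95 -0.39  0.63  0.  ]
back [529.9  39.8] 2 [-0.14  0.6   0.01  1.95 -0.01  0.59  1.2 ]
back [529.9  39.8] 3 [ 0.13  0.63 -0.38  1.94  0.37  0.65  2.39]
left [505.2 131. ] 0 [-0.75  0.7   0.69  1.98 -0.69  0.71 -1.45]
left [505.2 131. ] 1 [-0.55  0.62  0.37  1.98 -0.37  0.61 -0.19]
left [505.2 131. ] 2 [-0.32  0.59  0.02  1.97 -0.02  0.58  1.03]
left [505.2 131. ] 3 [-0.05  0.62 -0.39  1.96  0.38  0.63  2.2 ]
```

View pics/side1.png

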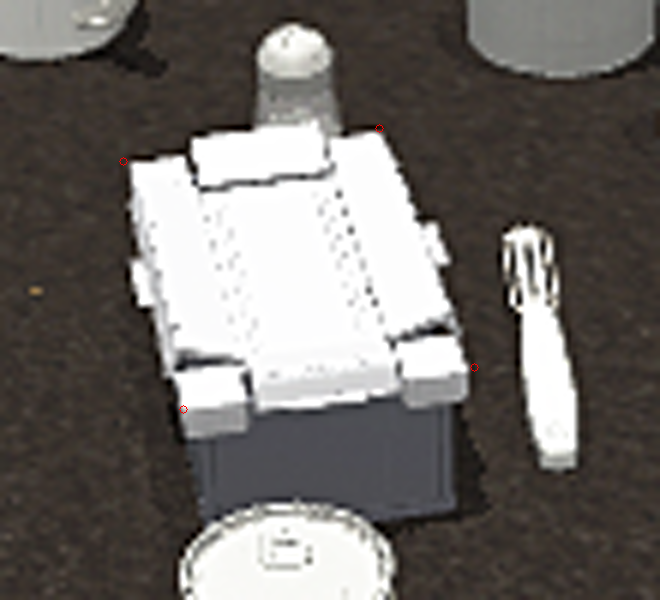

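The side view agrees to about 3 mm. Lid edges come out at 177 × 110 mm against 180 × 110 mm. I'll press the front section first.

```bash
cat > press.py <<'E'
from plant import *
from h import *
x,y,yaw=np.load("box.npy"); ca,sa=np.cos(yaw),np.sin(yaw)
pr={"front":(-47,0,2),"right":(0,-82,1),"back":(47,0,2),"left":(0,82,1)}
def press(k,zs=115):
    a,b,n=pr[k]; w=[x+ca*a-sa*b,y+sa*a+ca*b]
    q=(R.from_euler("z",yaw+n*np.pi/2)*R.from_euler("x",np.pi)).as_quat(); q=[q[3],*q[:3]]
    goto([*w,zs],q); servo_line([*w,86],feed=80)
    f0=observe()["wrist_force"]; z=86
    while z>67:
        z-=1.5; servo_line([*w,z],feed=30); s=observe(); f=s["wrist_force"]-f0
        print(k,z,s["tool_pos"].round(1),f.round(1),round(s["t"],2))
        if f[2]>(13 if s["tool_pos"][2]<74 else 25): break
    servo_line([*w,zs],feed=100); print(observe()["t"],observe()["joints"].round(2))
E
python3 - <<'E'
from press import *
move_gripper(0.0); press("front",150)
c=capture("side"); cv2.imwrite("pics/side2.png",cv2.resize(c["img"][130:230,210:320],None,fx=6,fy=6,interpolation=cv2.INTER_CUBIC))
E
```

```text
front 84.5 [439.1  63.6  84.8] [-2.  -0.6 -0.2] 4.33
front 83.0 [438.9  63.6  83. ] [-1.1 -0.4 -0.3] 4.58
front 81.5 [438.8  63.6  81.4] [-1.1 -0.   0.1] 4.83
front 80.0 [438.9  63.7  80.2] [-2.7 -1.   5.5] 5.08
front 78.5 [438.4  63.7  78.5] [-2.1  1.5  3. ] 5.33
front 77.0 [439.4  63.6  76.9] [-1.1  0.1 -0.3] 5.58
front 75.5 [439.1  63.5  75.4] [-0.7 -0.3 -0.5] 5.83
front 74.0 [438.9  63.6  73.9] [-0.8 -1.   0.1] 6.08
front 72.5 [438.8  63.6  72.4] [-1.6 -0.2 -0.2] 6.33
front 71.0 [439.1  63.7  71.9] [-3.  -0.4 12. ] 6.58
front 69.5 [439.   63.7  71.6] [-5.1 -0.2 29.2] 6.83
7.7833 [-0.23  0.48  0.03  2.16 -0.03  0.51  1.13]
```

View pics/side2.png

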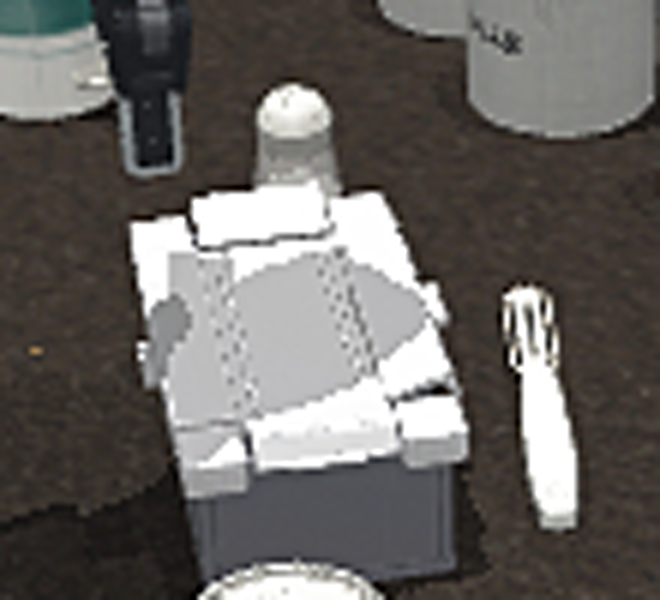

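The force trace (5 N, a drop, then a hard stop at 71.9) and the picture both show the front section snapped shut and the box unmoved. I'll lower the stop threshold and do the other three.

```bash
sed -i 's/(13 if/(9 if/' press.py; python3 - <<'E'
from press import *
for k in("right","back","left"): press(k)
servo_line([x-120,y+100,200],feed=150) if 0 else None
s=observe(); p=s["tool_pos"]; servo_line([p[0],p[1],190],feed=120)
goto([300,450,260],observe()["orientation"])
print(observe()["t"],observe()["wrist_force"].round(1))
c=capture("side"); a=cv2.resize(c["img"][130:230,210:310],None,fx=4,fy=4,interpolation=cv2.INTER_CUBIC)
c=capture("top"); b=cv2.resize(c["img"][170:270,190:290],None,fx=4,fy=4,interpolation=cv2.INTER_CUBIC)
cv2.imwrite("pics/end.png",np.hstack([a,b])); cv2.imwrite("pics/endtop.png",c["img"])
E
```

```text
right 84.5 [463.8 -27.6  84.8] [ 0.7 -1.  -0.5] 9.45
right 83.0 [463.6 -27.6  83. ] [ 0.7 -1.1 -0.4] 9.7
right 81.5 [463.5 -27.6  81.4] [-0.9 -0.9 -0.2] 9.95
right 80.0 [463.7 -27.7  80.2] [-0.2 -1.   4.5] 10.2
right 78.5 [463.6 -28.2  78.6] [-0.6 -2.6  3.3] 10.45
right 77.0 [463.5 -27.2  76.8] [-0.1 -1.3 -0.6] 10.7
right 75.5 [463.6 -27.3  75.3] [ 0.1  0.  -0.5] 10.95
right 74.0 [463.5 -27.6  73.9] [ 0.6 -1.  -1. ] 11.2
right 72.5 [463.6 -27.6  72.4] [-0.1 -1.1 -1.1] 11.45
right 71.0 [463.7 -27.6  71.9] [-1.9  0.  11.4] 11.7
12.2917 [-0.28  0.6   0.41  2.14 -0.49  0.49  0.25]
back 84.5 [530.1  39.8  84.8] [-1.2 -0.3 -0.7] 13.95
back 83.0 [529.9  39.8  83. ] [-0.3 -0.3 -1.4] 14.2
back 81.5 [529.8  39.8  81.4] [-0.7  0.3 -0.4] 14.45
back 80.0 [530.1  39.8  80.3] [-1.7  0.   4. ] 14.7
back 78.5 [530.7  39.6  78.9] [ 1.1 -0.6  3.3] 14.95
back 77.0 [529.1  39.9  76.6] [-0.2 -0.2  0.5] 15.2
back 75.5 [529.3  39.9  75.1] [-0.2  0.6  0.1] 15.45
back 74.0 [529.7  39.8  73.8] [-0.5 -0.3 -0.5] 15.7
back 72.5 [529.8  39.8  72.4] [-0.5  0.3 -1. ] 15.95
back 71.0 [530.   39.8  72. ] [-3.6 -0.2  8.4] 16.2
back 69.5 [530.1  39.8  71.8] [-4.7  0.2 21.7] 16.45
17.0583 [-0.12  0.63 -0.01  1.96  0.01  0.56  1.18]
left 84.5 [505.4 131.1  84.8] [-1.  -0.1  0.7] 18.97
left 83.0 [505.1 131.1  83. ] [-1.1  0.8  0.7] 19.22
left 81.5 [505.1 131.   81.4] [-0.2  0.4  1.2] 19.47
left 80.0 [505.4 131.1  80.3] [-1.6  0.1  5.9] 19.72
left 78.5 [505.6 131.6  78.8] [-0.5  2.7  3.7] 19.97
left 77.0 [504.8 130.6  76.7] [-1.6  0.8  1.2] 20.22
left 75.5 [504.9 130.7  75.2] [-1.4  0.7  1.2] 20.47
left 74.0 [505.1 130.9  73.9] [-1.3  0.8 -0.5] 20.72
left 72.5 [505.1 131.   72.4] [-0.7  0.8  1.1] 20.97
left 71.0 [505.3 131.1  71.9] [-2.7  0.4 10. ] 21.22
21.8083 [-0.61  0.67  0.46  1.99 -0.5   0.6  -0.07]
24.0167 [0.4 0.7 0. ]
```

View pics/end.png

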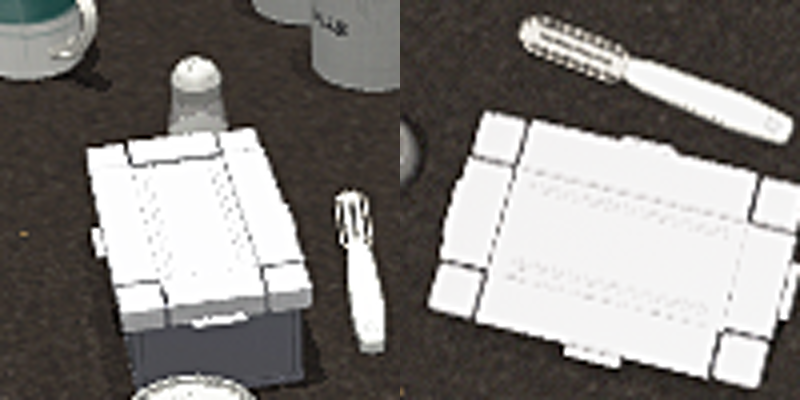

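Both views show all four sections level with the corner pieces. The box's top-left corner is still at pixel (211,198), as before, and the shaker and peeler are in place.

```bash
python3 -c "
from plant import *
print(finish_job())"
```

```text
the job is handed in; nothing more can be done
None
```

I pressed the four rim sections of the white-lidded box shut with the closed fingertips, in the order front, right, back, left. The job was handed in at about 24 s, with the arm away from the box and nothing touching the hand.

- **Snapping shut:** On each section the force rose to 4–6 N at about 80 mm and dropped to nothing as the section snapped. The fingertips then met a hard stop at about 72 mm. The highest force was 29 N, on the front section.
- **Last pictures:** Both views show all four sections level with the corner pieces. The box has not visibly moved, and neither have the shaker or the peeler. The tin is only partly in those crops; I did not check it separately, and the hand passed well above it.
- **Small disagreement:** My top-view measurement of the lid length came out at 177 mm against the stated 180 mm, and the side view differed by about 3 mm. Neither affected the presses.

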